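# Post a used coffee capsule through the sprung flap of a countertop bin

## Task

Throw away the used coffee capsule standing on the shelf of the capsule bin, without gripping or lifting it: push the bin's self-closing flap open with one finger and, while that finger holds it well open, push the capsule over the shelf's edge with the other finger so that it drops into the bin (do not shove the flap open with the capsule). Then take the hand away so that the flap closes by itself, and leave the cup, the small bottle and the jar where they stand.

Things in the scene. Friction and masses are not known exactly. Their poses are not given: they have to be found in the camera images.
- bin: White countertop capsule bin, fixed, 268 mm long (x), 152 mm wide (y). Origin on the counter under the shelf's dropping edge, mid-width; x points level from shelf to flap, z up. At x -120 to 0 mm a solid shelf 130 mm high; beyond it a chamber, x 0 to 142 mm and y +-70 mm inside, floor 6 mm up, clear side walls, 190 mm high at its far end, closed above by the sloping flap.
- shelf_edge (a point): Middle of the shelf's dropping edge, on its flat top, 130 mm above the counter. The shelf runs 120 mm back from here (bin -x) between two guide rails 12 mm high, 6 mm thick, inner faces 70 mm either side of the middle, open at both ends; at the edge it drops sheer into the chamber. The closed flap rises from about this edge, away from the shelf.
- flap (a joint): Angle of the grey flap, rad. 0 closed: a plate 134 mm wide, 127 mm long, sloping up at 0.48 rad from the shelf's edge to its hinge. Pushed inward (away from the shelf) and down, its lower free edge swings into the chamber and the value grows; at 1.05 (stop) it hangs nearly plumb. A spring shuts it, 1 to 4 N at a finger; friction and damping are small.
- flap_hinge (a point): Middle of the flap's hinge line, along the bin's y, at the flap's top: 115 mm beyond the shelf's edge, 190 mm above the counter (60 mm above the shelf). A finger pointing down with its tip 6 mm above the shelf's level opens the flap about 0.15 rad when its far side is 75 mm short of the hinge line, 0.4 rad at 45 mm, 0.7 rad at 20 mm.
- capsule_center (a point): Used aluminium coffee capsule, point half-way up its axis: a cone frustum 29 mm high, 18 g, standing wide end down on the shelf, its axis 24 to 40 mm from the dropping edge. Rim 37 mm across and 2 mm thick at the bottom, body 31 mm across just above the rim, 25 mm near the top. z along its axis, up at the start.
- cup: White ceramic espresso cup without handle, 64 mm across, 58 mm high, loose on the counter beside the bin; origin at the centre of its underside. Leave alone.
- vial: Small green glass bottle, 44 mm across, 85 mm high, loose on the counter beside the bin; origin at the centre of its underside. Leave alone.
- jar: Glass jar with a steel cap, 66 mm across, 85 mm high, loose on the counter beside the bin; origin at the centre of its underside. Leave alone.
Mind the look-alikes: they are no part of the job. What is meant by the part that bears capsule_center is not pink, and is the smaller of those in its own colour.

How it is judged:
By the outcome, as a careful person would: the job done as asked, in the order asked, and still so for the second after the job is handed in, with the robot touching nothing.
It also fails if it takes over 32 s, if anything falls off the work surface, if the arm or the gripper's body presses on something with over 40 N, if the wrist force passes 120 N, or if a joint passes its speed limit or range.

## Robot

A 6-joint arm with a two-finger parallel gripper is mounted at the origin on the work surface. World frame = base frame: x ahead of the robot, y to its left, z up, the work surface at z = 0. Lengths are in m, angles in rad, forces in N, time in s.
With the tool pointing down it reaches from about 0.25 to 0.775 m from the base axis. Payload 4 kg.
Tool frame: the origin (TCP) lies midway between the tips of the shut fingers; the grasp point (between the pads) lies 19 mm behind it; z points along the fingers, y is the line along which they close (so a half turn about z gives the same grasp; the last joint's range is limited). The gripper opens to 85 mm and grips with 20 to 120 N. Pads are 22 mm wide; open, the fingers measure 114 mm over their backs; the gripper's body (76 mm by 85 mm) begins 54 mm behind the grasp point. The pads swing forward as they close: fully open they stand 13 mm farther back than shut.
Start: joints at [1.125, 0.087, 1.371, -0, 1.684, -0.103], TCP at [0.185, 0.518, 0.231] pointing down, gripper open.
Joint ranges: [-3.1, 3.1], [-0.76, 2.03], [0.27, 2.55], [-1.08, 4.22], [0.17, 2.65], [-2.57, 2.57]. Speed limits (rad/s): [2.79, 2.79, 3.14, 3.14, 3.14, 3.14].

## Interface

Orientations are given as a unit quaternion [w, x, y, z].
In Python, from rig import env, kin, optics, nets gives the robot as it stands. Calls block until the motion is done:
- env.movep(position, orientation): joint-space move of the TCP to a pose.
- env.move_linear(position, feed=0.15, orientation=None): straight line of the TCP; orientation=None keeps the orientation; feed is the mean speed in m/s.
- env.goto_joints(angles): joint-space move.
- env.command_gripper(opening, force=None): finger opening in m; force is the grip in N (None keeps the last); returns when the fingers have stopped.
- env.wait(seconds).
- kin.ik(position, orientation): joint angles nearest the present ones, or None.
- env.state(): the state.
- optics.camera(name): name is "scene" or "top" or "wrist"; returns the picture (400x640x3 uint8, red, green, blue); there is no depth.
- optics.get_calibration(name): a dict with "mtx" (3x3 intrinsics, pixels), "R" (3x3) and "t" (3): a world point X has camera coordinates R X + t. Camera axes: x right, y down, z forward; pixel columns grow to the right and rows downward; lengths in m; the calibration is good to about 2 mm. A picture is of the moment at which its call begins: read the wrist's pose just before it. get_calibration takes no time and is no camera call; for the wrist camera it gives the pose at the moment of the call.
A pose or a line that the arm cannot do raises env.PlanningError and nothing moves.
- env.job_done(): hands the job in; it is judged then, once.
Trained networks look in the newest picture that a camera, given by its name, has taken for a name from the list of things; names that differ only in an ending like _2 or _b are one class to them, and where a whole thing is asked for, a point or a joint stands for the part that bears it (a point fixed in the world has none). Each returns a list of dicts, best first, with "confidence" (0 to 1); they miss things now and then, are a little off and sometimes report something else, mostly with a low value. They report only what shows in the picture. A call takes as long as a camera call. They do not tell look-alikes from the thing itself.
- nets.regions_of(camera, query): "pixels" (400x640 bool, what is visible of it) and "position" ([column, row] in pixels, amid what is visible of it).
- nets.spot_point(camera, query): "position" ([column, row] in pixels: a listed point, or the origin of a listed thing).
The state is a dict: "time_s": time; "joint_positions": joint angles; "joint_velocities": joint speeds; "effort": joint torques, N m; "tool_pos": TCP position; "eef_rot": TCP orientation; "contact_force": force on the tool from outside, world axes, zero at the start; "wrist_torque": the same for the moment, N m; "opening": finger opening in m; "grasp_force": force on a finger pad.
Only numpy, scipy, OpenCV 4.12 (cv2) and the standard library are available. Lean on these libraries where they do the work, as an engineer would, in place of code of your own. Each camera call takes 0.05 s, during which the arm holds its last target. There are 200 camera calls.

## Working session

There is one attempt and no reset: what is moved stays moved. The work goes in short steps, each a Python script; the robot and the scene stay as the last script left them, time stands still between calls to the robot, and variables do not carry over. Pictures are saved under pics/ and viewed, at most 10 in all, crops included, and the job is handed in when it is done.

```bash
ls; mkdir -p pics
cat > h.py <<'E'
from rig import env,kin,optics,nets
import numpy as np,cv2
def ray(cam,px):
    c=optics.get_calibration(cam);K,R,t=[np.array(c[k]) for k in("mtx","R","t")]
    return -R.T@t, R.T@np.linalg.solve(K,[px[0],px[1],1])
def onz(cam,px,z):
    o,d=ray(cam,px); return o+d*(z-o[2])/d[2]
E
python3 - <<'E'
from h import *
for c in("top","scene"):
    im=optics.camera(c); cv2.imwrite(f"pics/{c}0.png",im[:,:,::-1])
    for q,z in(("shelf_edge",.13),("flap_hinge",.19),("capsule_center",.1445),("cup",0),("vial",0),("jar",0),("bin",0)):
        print(c,q,[(round(r["confidence"],2),np.round(r["position"]),np.round(onz(c,r["position"],z),3)) for r in nets.spot_point(c,q)])
s=env.state();print(s["time_s"],s["tool_pos"],s["eef_rot"],s["opening"])
E
```

```text
pics
top shelf_edge [(0.89, array([358., 175.]), array([ 0.552, -0.031,  0.13 ])), (0.73, array([302., 231.]), array([0.441, 0.079, 0.13 ]))]
top flap_hinge [(0.97, array([329., 118.]), array([0.649, 0.026, 0.19 ]))]
top capsule_center [(0.85, array([298., 278.]), array([0.353, 0.085, 0.144])), (0.77, array([351., 195.]), array([ 0.51 , -0.015,  0.144])), (0.58, array([374., 270.]), array([ 0.367, -0.058,  0.144]))]
top cup [(0.81, array([411., 159.]), array([ 0.613, -0.166,  0.   ]))]
top vial [(0.53, array([300., 234.]), array([0.439, 0.093, 0.   ]))]
top jar [(0.97, array([273., 182.]), array([0.559, 0.156, 0.   ]))]
top bin [(0.95, array([353., 191.]), array([ 0.539, -0.03 ,  0.   ]))]
scene shelf_edge [(0.8, array([292., 227.]), array([ 0.542, -0.028,  0.13 ]))]
scene flap_hinge []
scene capsule_center [(0.76, array([206., 235.]), array([ 0.447, -0.135,  0.144])), (0.52, array([283., 209.]), array([ 0.512, -0.015,  0.144])), (0.48, array([259., 183.]), array([0.434, 0.009, 0.144]))]
scene cup [(0.91, array([277., 345.]), array([ 0.613, -0.165,  0.   ]))]
scene vial []
scene jar []
scene bin [(0.97, array([294., 275.]), array([ 0.549, -0.038,  0.   ]))]
0.8 [0.18486864 0.51802352 0.23138296] [2.61160973e-05 1.70558017e-01 9.85347631e-01 9.30102752e-05] 0.08534557723116136
```

View pics/top0.png

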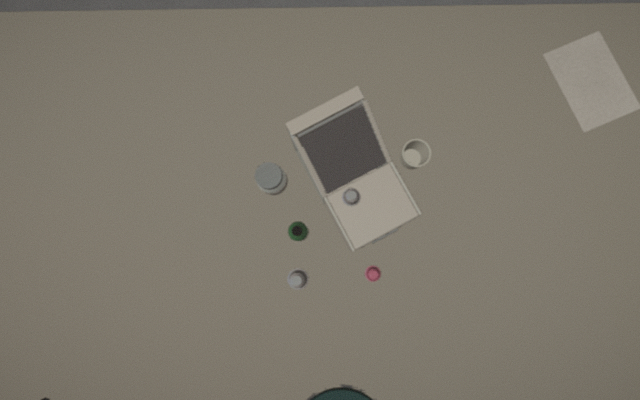

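View pics/scene0.png

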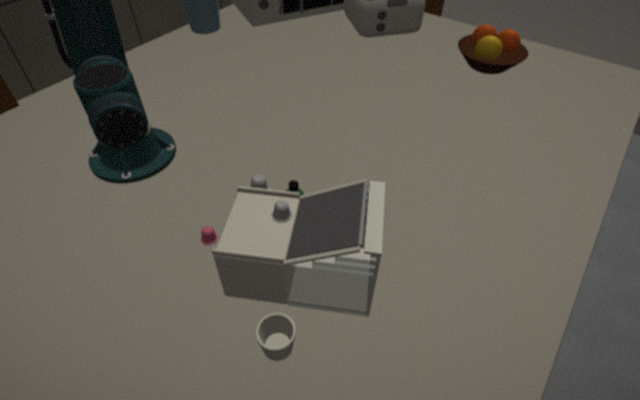

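The top picture shows the bin with its shelf edge mid near (357,177), the small silver capsule on the shelf at (351,196), the larger silver one on the counter at (297,279) and the pink one at (373,274). Next I'll hover with the wanted hand orientation and look from close by.

```bash
cat >> h.py <<'E'
from scipy.spatial.transform import Rotation as Rn
def quat(yaw,s=1):
    ty=s*np.array([np.cos(yaw),np.sin(yaw),0]);tz=np.array([0,0,-1.]);tx=np.cross(ty,tz)
    q=Rn.from_matrix(np.c_[tx,ty,tz]).as_quat();return q[[3,0,1,2]]
E
python3 - <<'E'
from h import *
for s in(1,-1): print(s,kin.ik([.5,-.06,.36],quat(.53,s)),kin.ik([.6,.03,.14],quat(.53,s)))
q=quat(.53,1)
env.movep([.48,-.04,.38],q); env.wait(.2)
im=optics.camera("wrist"); cv2.imwrite("pics/w0.png",im[:,:,::-1])
c=optics.get_calibration("wrist"); np.savez("w0.npz",**{k:np.array(c[k]) for k in("mtx","R","t")})
for qn,z in(("shelf_edge",.13),("flap_hinge",.19),("capsule_center",.1445)):
    print(qn,[(round(r["confidence"],2),np.round(r["position"],1),np.round(onz("wrist",r["position"],z),4)) for r in nets.spot_point("wrist",qn)])
s=env.state();print(s["time_s"],s["tool_pos"],s["eef_rot"],s["joint_positions"])
E
```

```text
1 [-2.32060572e-01 -5.81672570e-03  1.21385876e+00 -4.44089210e-16
  1.93355062e+00 -7.62060572e-01] [-4.43971868e-02  2.33080806e-01  1.38590480e+00 -4.44089210e-16
  1.52260705e+00 -5.74397187e-01]
-1 [-2.32060572e-01 -5.81672570e-03  1.21385876e+00 -4.44089210e-16
  1.93355062e+00  2.37953208e+00] None
shelf_edge [(0.72, array([361.3, 182.5]), array([ 0.542 , -0.0321,  0.13  ])), (0.71, array([422.4,  67.3]), array([0.5284, 0.1185, 0.13  ]))]
flap_hinge [(0.61, array([475.3, 201. ]), array([0.6466, 0.0225, 0.19  ]))]
capsule_center [(0.81, array([277.7,  17.3]), array([0.3635, 0.077 , 0.1445])), (0.68, array([233.7, 126.6]), array([ 0.3729, -0.049 ,  0.1445])), (0.57, array([347. , 159.9]), array([ 0.5081, -0.0153,  0.1445])), (0.48, array([347.9, 163.3]), array([ 0.5113, -0.0182,  0.1445]))]
3.5083 [ 0.48001774 -0.03978467  0.37996668] [-3.54757359e-05  4.97044876e-01  8.67724835e-01 -4.96708702e-07] [-2.00488687e-01 -4.64502237e-02  1.21370108e+00  2.32216596e-05
  1.97440947e+00 -7.30896213e-01]
```

View pics/w0.png

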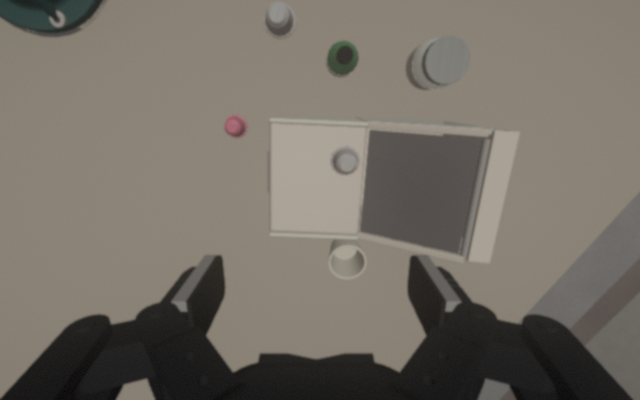

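The wrist view shows the bin nearly aligned: shelf back edge near column 271, shelf edge around column 362, capsule at (346,160). I'll fit a bin pose by optimisation and check its overlay.

```bash
cat > fit.py <<'E'
from h import *
from scipy.optimize import least_squares
W=dict(np.load("w0.npz")); C={"w":W,"t":optics.get_calibration("top")}
def proj(c,X):
    c=C[c];p=np.array(c["R"])@np.array(X)+np.array(c["t"]);p=np.array(c["mtx"])@p;return p[:2]/p[2]
def toW(p,b):
    x,y,a=p;return np.array([x+b[0]*np.cos(a)-b[1]*np.sin(a),y+b[0]*np.sin(a)+b[1]*np.cos(a),b[2]])
# (cam,pixel,bin pt)
obs=[("w",(361.3,182.5),(0,0,.13)),("w",(475.3,201),(.115,0,.19)),("t",(358,175),(0,0,.13)),("t",(329,118),(.115,0,.19)),
("w",(270.5,119.5),(-.12,.076,.142)),("w",(270.5,236),(-.12,-.076,.142)),("t",(354,249),(-.12,.076,.142)),("t",(419,212),(-.12,-.076,.142)),
("t",(288,126),(.148,.076,.19)),("t",(360,89),(.148,-.076,.19)),("w",(518,132),(.148,.076,.19)),("w",(491,262),(.148,-.076,.19))]
f=lambda p:np.concatenate([proj(c,toW(p,b))-u for c,u,b in obs])
r=least_squares(f,[.546,-.032,.53],loss="soft_l1");print(np.round(r.x,4));print(np.round(r.fun.reshape(-1,2),1))
np.save("bin.npy",r.x)
P=r.x
for cam,fn,(x0,y0,x1,y1),k in(("w","w0",(250,105,530,275),2.8),("t","top0",(270,75,430,255),3.3)):
    im=cv2.imread(f"pics/{fn}.png");im=cv2.convertScaleAbs(im,alpha=1.6);im=cv2.resize(im[y0:y1,x0:x1],None,fx=k,fy=k,interpolation=cv2.INTER_CUBIC)
    def L(a,b,col):
        q=[tuple(int(v) for v in (proj(cam,toW(P,z))-(x0,y0)+.5)*k) for z in(a,b)];cv2.line(im,*q,col,1)
    for s in(-1,1):
        L((-.12,s*.07,.13),(0,s*.07,.13),(0,0,255));L((-.12,s*.076,.142),(0,s*.076,.142),(0,255,0))
        L((0,s*.067,.13),(.115,s*.067,.19),(255,0,0))
    L((0,-.07,.13),(0,.07,.13),(0,0,255));L((-.12,-.07,.13),(-.12,.07,.13),(0,0,255));L((.148,-.076,.19),(.148,.076,.19),(0,255,0));L((.115,-.067,.19),(.115,.067,.19),(255,0,0))
    cv2.imwrite(f"pics/ov_{cam}.png",im)
E
python3 fit.py; python3 -c "
import cv2,numpy as np
a=cv2.imread('pics/ov_w.png');print(a.shape,cv2.imread('pics/ov_t.png').shape)"
```

```text
[ 0.5452 -0.0309  0.4906]
[[ 2.6  0.5]
 [ 0.4 -0.4]
 [ 0.2  3.4]
 [ 1.9  0.7]
 [-2.  -0.9]
 [-1.5  1.9]
 [ 0.2  2. ]
 [ 4.9  1.2]
 [-1.8 -3.4]
 [-1.6 -4.3]
 [ 3.4 -0.2]
 [ 0.2  1.2]]
(476, 784, 3) (594, 528, 3)
```

View pics/ov_w.png

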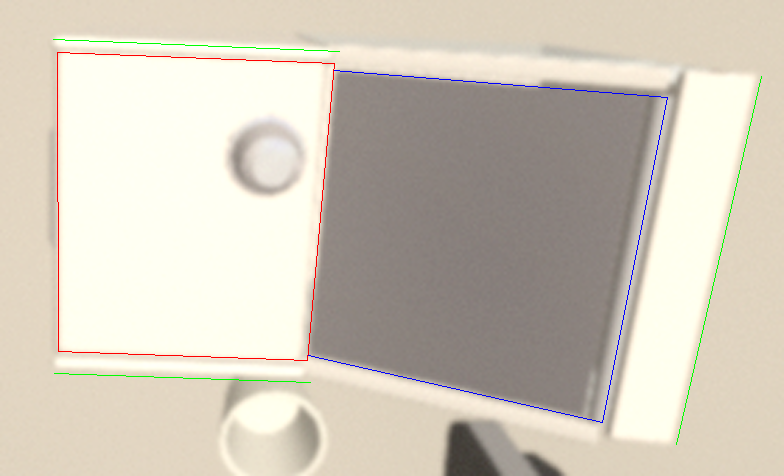

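View pics/ov_t.png

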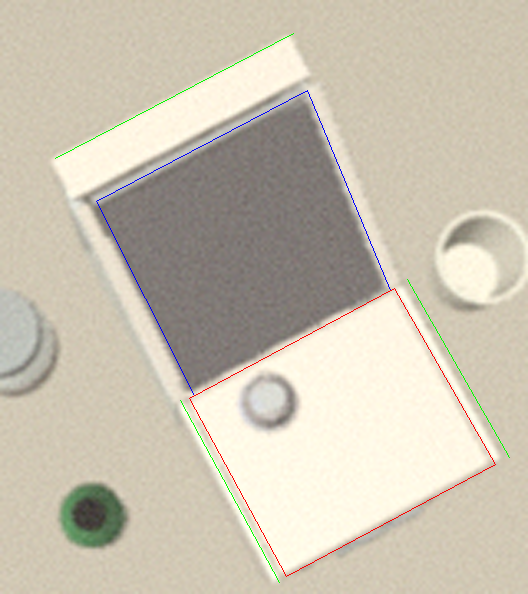

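The overlays fit to about 2 mm in both views, and the capsule's rim centre is at (344.9,161.4) in the wrist view and (351.5,196.8) in the top view. Next: compute it in the bin frame, and pre-position above.

```bash
cat >> h.py <<'E'
P=np.load("bin.npy")
def B2W(x,y,z):
    return np.array([P[0]+x*np.cos(P[2])-y*np.sin(P[2]),P[1]+x*np.sin(P[2])+y*np.cos(P[2]),z])
def W2B(w):
    d=np.array(w)[:2]-P[:2];c,s=np.cos(P[2]),np.sin(P[2]);return np.array([c*d[0]+s*d[1],-s*d[0]+c*d[1],w[2]])
E
python3 - <<'E'
from h import *
print("w",W2B(onz("wrist",(344.4,160.9),.131)).round(4),"t",W2B(onz("top",(351,196.3),.131)).round(4))
# edge of shelf at capsule's y, seen in each
print("edge w",W2B(onz("wrist",(250+325/2.8,105+160/2.8),.13)).round(4))
y=.036
env.movep(B2W(-.045,y,.21),quat(P[2])); env.wait(.2)
im=optics.camera("wrist"); cv2.imwrite("pics/w1.png",im[:,:,::-1])
for qn,z in(("shelf_edge",.13),("capsule_center",.1445)):
    print(qn,[(round(r["confidence"],2),np.round(r["position"],1),W2B(onz("wrist",r["position"],z)).round(4)) for r in nets.spot_point("wrist",qn)])
s=env.state();print(s["time_s"],W2B(s["tool_pos"]),s["opening"])
E
```

```text
w [-0.027   0.0274  0.131 ] t [-0.0245  0.0297  0.131 ]
edge w [0.0004 0.0267 0.13  ]
shelf_edge [(0.84, array([365.2, 245.6]), array([-0.0067,  0.0025,  0.13  ]))]
capsule_center [(0.9, array([338.4, 217.5]), array([-0.0296,  0.0318,  0.1445])), (0.77, array([178. , 153.4]), array([-0.1367,  0.0773,  0.1445])), (0.28, array([328.1,  55.1]), array([-0.038 ,  0.137 ,  0.1445]))]
4.5833 [-0.04455202  0.03547703  0.21130775] 0.08537870570770406
```

View pics/w1.png

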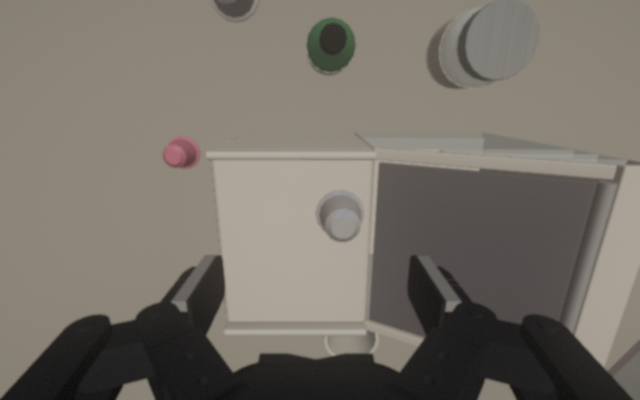

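Close view: rails lie level in the picture, capsule rim is centred at about (340,215), and the shelf edge runs from about (374,160) to (366,325). Checking those numerically.

Run:
```python
from h import *
f=lambda u,z:W2B(onz("wrist",u,z)).round(4)
print("rim",f((340,214.5),.131),"top",f((343,224),.159))
for u in((374,163),(371,240),(366,322),(214,160),(228,322)):print("edge",u,f(u,.13))
for u in((214,158),(370,158),(226,323),(366,323)):print("rail foot",u,f(u,.13))
for u in((208,152),(374,150),(226,334),(366,334)):print("rail outer top",u,f(u,.142))
```

```text
rim [-0.0273  0.0291  0.131 ] top [-0.0276  0.0328  0.159 ]
edge (374, 163) [-0.0038  0.068   0.13  ]
edge (371, 240) [-0.0028  0.0077  0.13  ]
edge (366, 322) [-0.0031 -0.068   0.13  ]
edge (214, 160) [-0.118   0.0702  0.13  ]
edge (228, 322) [-0.1196 -0.0677  0.13  ]
rail foot (214, 158) [-0.1179  0.0717  0.13  ]
rail foot (370, 158) [-0.0068  0.0716  0.13  ]
rail foot (226, 323) [-0.1214 -0.0687  0.13  ]
rail foot (366, 323) [-0.003 -0.069  0.13 ]
rail outer top (208, 152) [-0.1176  0.0778  0.142 ]
rail outer top (374, 150) [-0.0065  0.0791  0.142 ]
rail outer top (226, 334) [-0.1183 -0.0697  0.142 ]
rail outer top (366, 334) [-0.0049 -0.07    0.142 ]
```

Run:
```python
from h import *
q=quat(P[2]); y=.031
def rep(l):
    s=env.state();c,n=np.cos(P[2]),np.sin(P[2]);F=s["contact_force"]
    print(l,round(s["time_s"],2),W2B(s["tool_pos"]).round(4),"Fbin",np.round([c*F[0]+n*F[1],-n*F[0]+c*F[1],F[2]],1));return np.linalg.norm(F)
f0=rep("start")
def go(x,z,feed):
    env.move_linear(B2W(x,y,z),feed=feed,orientation=q); return rep((x,z))
ok=True
for x,z,v in((-.045,.16,.08),(-.045,.135,.05),(-.045,.129,.03),(-.045,.1245,.03),(-.025,.1245,.05),(-.01,.1245,.05),(.005,.1245,.05)):
    if go(x,z,v)>10: print("STOP");break
im=optics.camera("wrist"); cv2.imwrite("pics/w2.png",im[:,:,::-1])
im2=optics.camera("scene"); cv2.imwrite("pics/s2.png",cv2.resize(im2[150:350,180:420,::-1],None,fx=2,fy=2))
cv2.imwrite("pics/m2.png",np.hstack([cv2.resize(im[100:400,150:550,::-1],(400,300)),cv2.resize(im2[150:350,180:420,::-1],(360,300))]))
```

```text
start 4.58 [-0.0446  0.0355  0.2113] Fbin [ 0.1 -0.2 -0.2]
(-0.045, 0.16) 5.36 [-0.0448  0.0309  0.1602] Fbin [ 0.7 -0.4  0.2]
(-0.045, 0.135) 6.01 [-0.045   0.031   0.1349] Fbin [-0.1 -0.2 -0.6]
(-0.045, 0.129) 6.36 [-0.0451  0.0311  0.1288] Fbin [ 0.5 -0.2  0.1]
(-0.045, 0.1245) 6.66 [-0.0452  0.0311  0.1242] Fbin [ 0.2 -0.1  0.1]
(-0.025, 0.1245) 7.21 [-0.0246  0.031   0.1245] Fbin [-0.9 -0.3  0.1]
(-0.01, 0.1245) 7.66 [-0.0096  0.031   0.1246] Fbin [-0.1  0.9  0.7]
(0.005, 0.1245) 8.11 [0.0055 0.031  0.1246] Fbin [ 0.3 -0.1  0.9]
```

View pics/m2.png

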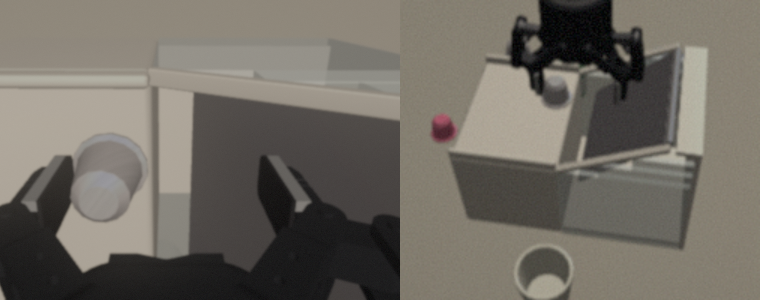

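The flap is being opened (edge clearly beyond the shelf), and the capsule stands next to the rear finger. I'll verify its lateral centring numerically before pushing on.

Run:
```python
from h import *
C=optics.get_calibration("wrist")
def pr(X): p=np.array(C["mtx"])@(np.array(C["R"])@X+np.array(C["t"]));return (p[:2]/p[2]-[150,100]).round()
for y in(.02,.031,.042): print(y,pr(B2W(-.037,y,.137)),pr(B2W(-.037,y,.159)))
# crop->full +150,+100 ; rim ellipse centre approx (110,170), top (103,195)
print(W2B(onz("wrist",(150+110,100+169),.131)),W2B(onz("wrist",(150+103,100+195),.159)))
optics.camera("wrist")
for r in nets.spot_point("wrist","capsule_center"): print(r["confidence"],np.array(r["position"])-[150,100],W2B(onz("wrist",r["position"],.1445)))
```

```text
0.02 [ 79. 192.] [ 65. 223.]
0.031 [ 77. 171.] [ 62. 200.]
0.042 [ 75. 149.] [ 59. 175.]
[-0.02288651  0.02854152  0.131     ] [-0.02071854  0.03308323  0.159     ]
0.81 [105.6 180.1] [-0.02261588  0.03079556  0.1445    ]
0.76 [-76.1  65.4] [-0.09082737  0.0820552   0.1445    ]
```

Run:
```python
from h import *
q=quat(P[2]); y=.031
for x in(.018,.03,.038,.045):
    env.move_linear(B2W(x,y,.1245),feed=.06,orientation=q)
    s=env.state();print(x,round(s["time_s"],2),W2B(s["tool_pos"]).round(4),np.round(s["contact_force"],1))
    if np.linalg.norm(s["contact_force"])>12: print("STOP");break
env.wait(.4)
im=optics.camera("wrist");im2=optics.camera("scene")
cv2.imwrite("pics/m3.png",np.hstack([cv2.resize(im[100:400,150:550,::-1],(400,300)),cv2.resize(im2[150:350,180:420,::-1],(360,300))]))
```

```text
0.018 8.68 [0.0186 0.031  0.1245] [-0.5  0.5  0.5]
0.03 9.03 [0.0304 0.0311 0.1244] [-0.9 -0.7  1.3]
0.038 9.31 [0.0358 0.0311 0.1243] [-9.5 -4.3  3.6]
0.045 9.57 [0.0374 0.0313 0.1237] [-24.7 -11.3   8.4]
STOP
```

View pics/m3.png

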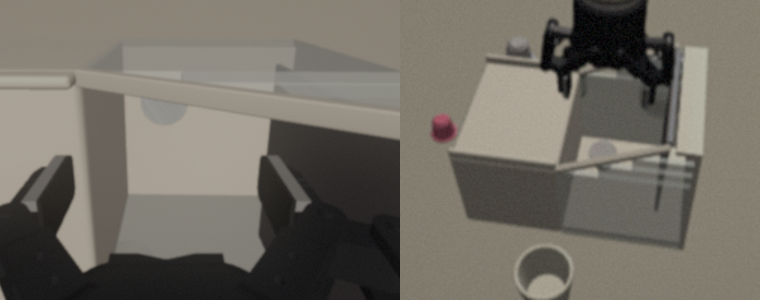

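The shelf is empty and the capsule's disc shows down in the chamber (wrist crop (163,105), scene crop (603,150)). The flap is at or near its stop, so I'm retreating the way I came.

Run:
```python
from h import *
q=quat(P[2]); y=.031
for x,z,v in((.03,.1245,.05),(-.048,.1245,.07),(-.048,.21,.12),(-.06,.32,.2)):
    env.move_linear(B2W(x,y,z),feed=v,orientation=q)
s=env.state();print(round(s["time_s"],2),np.round(s["contact_force"],1))
env.movep([.185,.518,.3],s["eef_rot"]);env.wait(.5)
im2=optics.camera("scene");im=optics.camera("top")
for c in("top","scene"):
    for qn in("cup","vial","jar"): print(c,qn,[(round(r["confidence"],2),np.round(onz(c,r["position"],0),3)) for r in nets.spot_point(c,qn)])
cv2.imwrite("pics/m4.png",np.hstack([cv2.resize(im[75:275,240:440,::-1],(350,350)),cv2.resize(im2[150:370,180:420,::-1],(380,350))]))
print(env.state()["time_s"])
```

```text
13.35 [ 0.5 -1.1 -0.3]
top cup [(0.77, array([ 0.606, -0.166,  0.   ])), (0.73, array([0.714, 0.018, 0.   ]))]
top vial []
top jar [(0.69, array([0.561, 0.161, 0.   ]))]
scene cup [(0.93, array([ 0.61 , -0.162,  0.   ]))]
scene vial [(0.51, array([ 0.545, -0.029,  0.   ]))]
scene jar []
16.475
```

View pics/m4.png

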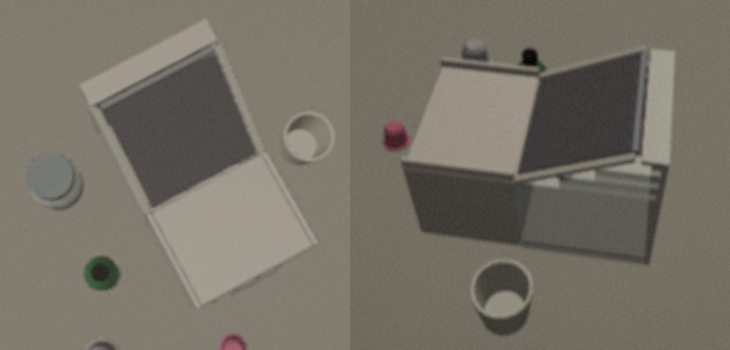

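The flap is closed, the shelf is empty, and the cup, bottle and jar are where they were.

```bash
python3 -c "
from h import *
print(env.job_done())"
```

```text
the job is handed in; nothing more can be done
None
```

The capsule is in the bin, the flap closed by itself, the cup, bottle and jar are where they stood, and the job was handed in at about 16.5 s; at the end of the push the hand met about 28 N, under the 40 N limit.

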